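# Check reading of the infrared thermometer

### The job

Take a check reading with the infrared thermometer: lift the target plate off its parking rack, hook it over the long rail of the thermometer stand a good 4 cm or more to one side of the mark, black disc facing the thermometer, then slide it along until it hangs centred on the mark, and let go of it. Then squeeze the thermometer's trigger fully home against its grip, hold it for about a second and let it spring back. Leave the canister, glass bulb holder, compass and stopper undisturbed, and the plate hanging at the mark.

Things in the scene. Friction and masses are not known exactly. Their poses are not given: they have to be found in the camera images.
- rail_mark (a point): The mark: a dark 4 mm band round the middle of the stand's long rail. Point on the rail's axis, 205 mm up. x level, away from the thermometer; y along the rail; z up. The rail is a 10 mm round bar, free for 129 mm each side of the mark, then on posts no higher than its top. A thin post 45 mm behind (+x) the mark is 186 mm high.
- plate: Loose aluminium target plate, 0.18 kg. Origin on the axis of the bar it hangs on; x through the plate, y along the bar, z up. Its hook is a channel 50 mm long (y), open below, inside x -10 to +10, with a self-centring V roof. Front leg x -14 to -10 goes down as a 62 mm wide plate to z -112; back leg, a steel weight, x +10 to +18, ends at z -22: lift it 30 mm to come off a bar.
- tab (a point): Middle of the grip tab on top of the target plate, 31 mm above the plate's origin. The tab is 8 mm thick (x), 32 mm wide (y) and stands from 10 to 48 mm above the plate's origin. Pinch it from above, fingers closing along x.
- target (a point): Centre of the 48 mm black disc on the front (-x) face of the target plate, 68 mm below the plate's origin.
- rack_bar (a point): Middle of the bar of the low parking rack, on its axis, 145 mm above the work surface; y along the bar, z up. A 10 mm bar, 114 mm free between two posts no higher than the bar. The target plate hangs on it at the start. The rack's foot is 110 x 140 x 12 mm.
- thermometer: Fixed grey pistol-grip infrared thermometer on its side on a board sloping 25 degrees, rising to the rail. Origin on the board under mid barrel. x up the slope, where the lens looks; y from barrel to butt of the grip; z square off the board. Barrel x -68 to 61, y -21 to 21, z to 44 mm. Grip x -48 to -20, y 20 to 124, z 6 to 36. Board x -135 to 55, y -75 to 145.
- squeeze (a point): Middle of the place to squeeze, 26 mm above the sloping board; axes as the thermometer's. With the tool square to the board (25 degrees from vertical) and the TCP here, the fingers close along this x axis: one behind the grip (x -26 mm), one before the trigger (x +32 mm released, about +22 pressed).
- trigger_pad (a point): On the front face of the black trigger blade, 40 mm from its hinge. The blade is 10 mm thick, 24 mm high (off the board), 55 mm long, and lies along the grip's front 20 mm from it. Axes as the thermometer's when released.
- trigger (a joint): Angle of the sprung trigger (rad): 0 released, 0.33 fully home against its stop, hinged beside the barrel. Some 5 to 9 N at the pad press it home; it springs back by itself.
- canister: Bystander: aluminium canister with knurled screw lid, 70 mm across, 95 mm high, standing; origin under its centre.
- bulb_holder: Bystander: green glass psychrometer bulb holder, 52 mm across, 90 mm high, standing; origin under its centre.
- compass: Bystander: brass compass with hinged cover, 56 mm across, 17 mm high; origin under its centre.
- stopper: Bystander: black rubber gauge stopper, 30 mm across, 26 mm high, on the front part of the stand's base; origin under its centre.
Mind the look-alikes: they are no part of the job. Leave any green, purple or yellow look-alike of the plate alone.

How it is judged:
By the outcome, as a careful person would: the job done as asked, in the order asked, and still so for the second after the job is handed in, with the robot touching nothing.
It also fails if it takes over 62 s, if anything falls off the work surface, if the arm or the gripper's body presses on something with over 40 N, if the wrist force passes 120 N, or if a joint passes its speed limit or range.

### The arm

A 7-joint arm with a two-finger parallel gripper is mounted at the origin on the work surface. World frame = base frame: x ahead of the robot, y to its left, z up, the work surface at z = 0. Lengths are in m, angles in rad, forces in N, time in s.
With the tool pointing down it reaches from about 0.4 to 0.9 m from the base axis. Payload 5.5 kg.
Tool frame: the origin (TCP) lies between the finger pads, 19 mm behind the fingertips; this is the grasp point; z points along the fingers, y is the line along which they close (so a half turn about z gives the same grasp; the last joint's range is limited). The gripper opens to 85 mm and grips with 20 to 120 N. Pads are 22 mm wide; open, the fingers measure 114 mm over their backs; the gripper's body (76 mm by 85 mm) begins 54 mm behind the grasp point. The pads swing forward as they close: fully open they stand 13 mm farther back than shut.
Start: joints at [-0.982, 0.501, -0.427, 1.55, 0.221, 1.138, -0.21], TCP at [0.208, 0.616, 0.25] pointing down, gripper open.
Joint ranges: [-2.88, 2.88], [-0.31, 2.03], [-1.54, 1.56], [0.2, 2.42], [-1.41, 4.55], [0.19, 2.02], [-2.57, 2.57]. Speed limits (rad/s): [2.57, 2.57, 3.14, 3.14, 3.14, 3.14, 3.14].

### API

Orientations are given as a rotation vector (axis times angle).
In Python, from plant import sensors, grab_frame, get_calibration, order, search_frame, trace, place_of gives the robot as it stands. The module is installed in compiled form; this text tells all that it offers.
- The arm moves only by the tool jog_arm, never from a script. Its argument "rows" is text: rows parted by semicolons, each of 7 numbers parted by spaces: the shift along the tool's x, y, z in m, then the turn, a rotation vector about the tool's x, y, z in rad, then the finger opening in m, from 0 to 0.0854. In form: tx ty tz rx ry rz fingers; .... A call has 1 to 12 rows; each row shifts and turns the commanded pose from where the row before left it, along the tool's axes as they then stand; what a row does not reach is not made up. A row lasts 1/10 s, in which the tool goes at most 50 mm and 8.59 degrees, less where a joint would pass 70% of its speed; a pose out of reach is approached as far as the arm can. A call with a gripper value outside its range is refused whole. The fingers move at their own pace and stop on an object; the grip force is fixed at half the most. Time passes only in rows, so rows that do not move let the fingers close. It gives the time, the measured TCP pose, the force, the opening and the grip force at its end, in the units of the state.
- sensors.get_obs(): the state, without advancing time (a new reading comes with each control period).
- grab_frame(name): name is "side" or "top"; returns the picture (480x640x3 uint8, blue, green, red); there is no depth.
- get_calibration(name): a dict with "fx", "fy", "cx", "cy" (pixels), "distortion" ([k1, k2, p1, p2, k3] as OpenCV has them; the pictures are not rectified), "world_from_camera" (4x4, takes a point from camera to world coordinates). Camera axes: x right, y down, z forward; pixel columns grow to the right and rows downward; lengths in m; the calibration is good to about 2 mm. A picture is of the moment at which its call begins. get_calibration takes no time and is no camera call.
- order.finish_job(): hands the job in; it is judged then, once.
Trained networks look in the newest picture that a camera, given by its name, has taken for a name from the list of things; names that differ only in an ending like _2 or _b are one class to them, and where a whole thing is asked for, a point or a joint stands for the part that bears it (a point fixed in the world has none). Each returns a list of dicts, best first, with "conf" (0 to 1); they miss things now and then, are a little off and sometimes report something else, mostly with a low value. They report only what shows in the picture. A call takes as long as a camera call. They do not tell look-alikes from the thing itself.
- search_frame(camera, target): "box" ([left, top, width, height] in pixels, round what is visible of it).
- trace(camera, target): "mask" (480x640 bool, what is visible of it) and "box" ([left, top, width, height] in pixels, round what is visible of it).
- place_of(camera, target): "xy" ([column, row] in pixels: a listed point, or the origin of a listed thing).
The state is a dict: "time": time; "qpos": joint angles; "dq": joint speeds; "tau": joint torques, N m; "eef_pos": TCP position; "tool_rot": TCP orientation; "ft_force": force on the tool from outside, world axes, zero at the start; "wrist_torque": the same for the moment, N m; "grip_width": opening from 0.0 (shut) to 1.0 (fully open); "grasp_force": force on a finger pad.
Only numpy, scipy, OpenCV 4.12 (cv2) and the standard library are available. Lean on these libraries where they do the work, as an engineer would, in place of code of your own. Each camera call takes 0.05 s, during which the arm holds its last target. There are 200 camera calls.

## Working session

There is one attempt and no reset: what is moved stays moved. The work goes in short steps, Python scripts to look and compute and a tool call to move; the robot and the scene stay as the last step left them, time stands still between calls to the robot, and variables do not carry over. Pictures are saved under pics/ and viewed, at most 10 in all, crops included, and the job is handed in when it is done.

Besides the shell and the picture viewer there is one more tool, called after "Request:" in YAML: its name, and indented under it one key for each argument. jog_arm: Moves the arm, as the interface text tells. Its arguments: {"type":"object","properties":{"rows":{"type":"string"}},"required":["rows"]}

```bash
mkdir -p pics; cat > h.py <<'E'
import numpy as np, cv2
from scipy.spatial.transform import Rotation as R
from plant import sensors, grab_frame, get_calibration, order, search_frame, trace, place_of
def cal(n):
    c=get_calibration(n); K=np.array([[c["fx"],0,c["cx"]],[0,c["fy"],c["cy"]],[0,0,1.]])
    return K,np.array(c["distortion"],float),np.array(c["world_from_camera"])
def ray(n,p):
    K,d,T=cal(n); q=cv2.undistortPoints(np.array([[p]],float),K,d)[0,0]
    v=T[:3,:3]@np.array([q[0],q[1],1]); return T[:3,3],v/np.linalg.norm(v)
def atz(n,p,z):
    o,v=ray(n,p); return o+v*(z-o[2])/v[2]
def tri(ps,pt):
    A=[];b=[]
    for n,p in (("side",ps),("top",pt)):
        o,v=ray(n,p); M=np.eye(3)-np.outer(v,v); A.append(M); b.append(M@o)
    x=np.linalg.lstsq(np.vstack(A),np.hstack(b),rcond=None)[0]
    return x,[np.linalg.norm(M@x-bb) for M,bb in zip(A,b)]
def proj(n,X):
    K,d,T=cal(n); Ti=np.linalg.inv(T)
    return cv2.projectPoints(np.atleast_2d(X).astype(float),cv2.Rodrigues(Ti[:3,:3])[0],Ti[:3,3],K,d)[0][:,0]
E
python3 - <<'E'
from h import *
np.set_printoptions(precision=4,suppress=True)
for n in("side","top"):
    cv2.imwrite(f"pics/{n}0.png",grab_frame(n)); print(n,cal(n)[2])
for t in "rail_mark plate tab target rack_bar thermometer squeeze trigger_pad canister bulb_holder compass stopper".split():
    for n in("side","top"): print(t,n,[(np.round(r["xy"],1).tolist(),round(r["conf"],2)) for r in place_of(n,t)][:4])
print(sensors.get_obs())
E
```

```text
side [[ 0.991  -0.0462  0.1259  0.3631]
 [-0.1325 -0.485   0.8644 -0.8005]
 [ 0.0211 -0.8733 -0.4867  0.5921]
 [ 0.      0.      0.      1.    ]]
top [[-0.0231 -0.9905  0.1356  0.2911]
 [-0.9995  0.0199 -0.0249  0.0211]
 [ 0.022  -0.1361 -0.9905  1.3984]
 [ 0.      0.      0.      1.    ]]
rail_mark side [([439.7, 263.9], 0.65)]
rail_mark top [([397.4, 146.0], 0.88)]
plate side [([342.1, 218.3], 0.96), ([391.4, 260.1], 0.71), ([247.8, 232.2], 0.65), ([333.5, 227.0], 0.62)]
plate top [([201.1, 290.1], 0.92), ([187.8, 209.3], 0.8), ([263.1, 201.5], 0.62), ([451.8, 330.4], 0.58)]
tab side [([155.8, 447.7], 0.94), ([253.8, 234.3], 0.82), ([343.2, 204.5], 0.79), ([328.7, 230.1], 0.74)]
tab top [([197.4, 202.6], 0.8), ([207.3, 279.9], 0.7), ([259.2, 190.9], 0.69), ([454.0, 336.5], 0.6)]
target side [([334.3, 244.5], 0.95), ([212.4, 412.5], 0.79), ([230.3, 226.6], 0.73), ([324.1, 218.4], 0.59)]
target top [([162.8, 210.0], 0.83), ([431.5, 308.4], 0.83), ([177.7, 302.3], 0.78), ([367.0, 193.8], 0.73)]
rack_bar side [([336.0, 210.3], 0.93)]
rack_bar top [([254.1, 196.8], 0.97), ([264.9, 209.9
[... 392 characters left out ...]
]
bulb_holder top [([273.4, 164.0], 0.86)]
compass side [([289.3, 271.5], 0.88)]
compass top [([255.4, 249.7], 0.61)]
stopper side [([312.4, 418.1], 0.63)]
stopper top [([433.3, 250.0], 0.57)]
{'time': 1.3, 'qpos': array([-0.9818,  0.5009, -0.427 ,  1.5504,  0.2208,  1.1383, -0.2103]), 'dq': array([-0.0011,  0.0008, -0.0007,  0.0001, -0.0006, -0.0011, -0.0007]), 'tau': array([  0.0005, -56.9369,  -5.8104, -28.1335,   0.0128,   0.0016,
        -0.    ]), 'eef_pos': array([0.208 , 0.6158, 0.25  ]), 'tool_rot': array([-0.5095, -3.1   , -0.    ]), 'ft_force': array([0.1843, 0.1977, 0.9894]), 'wrist_torque': array([-0.0352, -0.0268,  0.0339]), 'grasp_force': 0.0, 'grip_width': 0.9985057591802823}
```

View pics/side0.png

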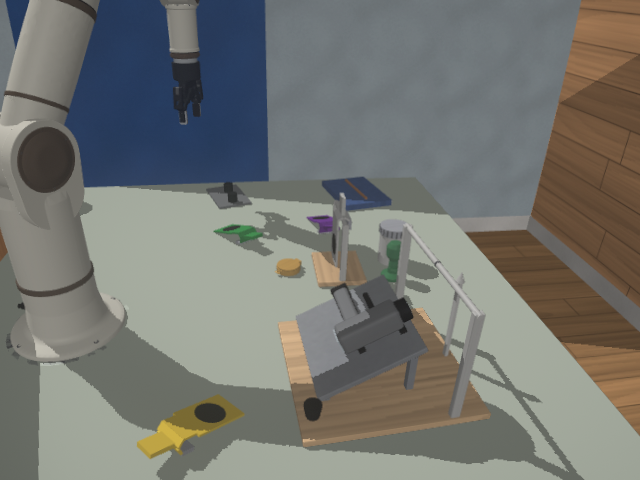

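View pics/top0.png

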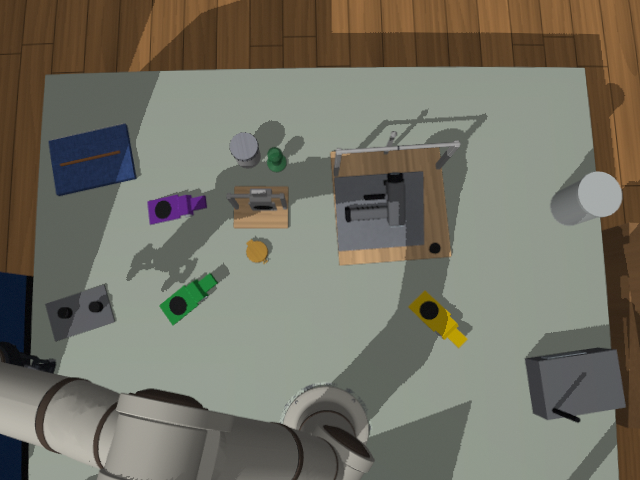

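Look-alikes: grey plate on the rack at top (262,200)/side (341,220), purple at top (176,208), green at (188,298) and yellow at (440,318). Only the grey one hangs on the rack, so it fits the description. I'll confirm that in an enlarged crop and measure.

```bash
python3 - <<'E'
from h import *
np.set_printoptions(precision=4,suppress=True)
s=cv2.imread("pics/side0.png");t=cv2.imread("pics/top0.png")
c=lambda im,x,y,w,h:cv2.resize(im[y:y+h,x:x+w],(400,300),interpolation=cv2.INTER_CUBIC)
cv2.imwrite("pics/crop0.png",np.vstack([np.hstack([c(s,300,180,120,90),c(t,215,160,100,75)]),np.hstack([c(s,280,220,220,165),c(t,325,130,140,105)])]))
print("tab",tri((343.2,204.5),(259.2,190.9)))
print("plate",tri((342.1,218.3),(263.1,201.5)))
print("rack",tri((336,210.3),(254.1,196.8)),atz("top",(254.1,196.8),.145),atz("top",(264.9,209.9),.145))
print("mark",tri((439.7,263.9),(397.4,146)),atz("top",(397.4,146),.205),atz("side",(439.7,263.9),.205))
for k in ((338,151),(458,145)): print("railend",atz("top",k,.205))
for k in ((406,228),(477,314)): print("railend s",atz("side",k,.205))
print("squeeze",tri((353.7,304.7),(369.4,210.4)))
print("pad",tri((373.9,298.5),(369.4,193.1)))
print("therm",tri((382,330.2),(396.2,195)))
print("can",tri((390.4,257.5),(248,153.4)),"bulb",tri((388.4,275.1),(273.4,164)),"comp",tri((289.3,271.5),(255.4,249.7)),"stop",tri((312.4,418.1),(433.3,250)))
E
```

```text
tab (array([0.5669, 0.1412, 0.1731]), [np.float64(0.0014107020081884944), np.float64(0.0014107020081876686)])
plate (array([0.5566, 0.1344, 0.1424]), [np.float64(0.006723476083137928), np.float64(0.0067234760831377935)])
rack (array([0.556 , 0.1551, 0.1539]), [np.float64(0.002922446359011702), np.float64(0.0029224463590111845)]) [0.5609 0.1558 0.145 ] [0.5293 0.1308 0.145 ]
mark (array([ 0.6597, -0.1754,  0.2054]), [np.float64(1.2577462790705423e-05), np.float64(1.2577462791467949e-05)]) [ 0.6598 -0.1754  0.205 ] [ 0.66   -0.1747  0.205 ]
railend [ 0.65   -0.0401  0.205 ]
railend [ 0.6606 -0.315   0.205 ]
railend s [ 0.6445 -0.0447  0.205 ]
railend s [ 0.6631 -0.3091  0.205 ]
squeeze (array([ 0.5358, -0.1186,  0.0948]), [np.float64(0.0030589152805481027), np.float64(0.0030589152805476235)])
pad (array([ 0.5739, -0.1186,  0.1058]), [np.float64(0.0006725757590463794), np.float64(0.0006725757590457583)])
therm (array([ 0.5721, -0.1864,  0.0886]), [np.float64(0.0010218792902830724), np.float64(0.0010218792902828798)])
can (array([0.7037, 0.1866, 0.0079]), [np.float64(0.0032141128480856467), np.float64(0.0032141128480852464)]) bulb (array([ 0.6786,  0.1205, -0.0006]), [np.float64(0.0007025565039065784), np.float64(0.0007025565039055942)]) comp (array([ 0.4526,  0.1694, -0.0069]), [np.float64(0.0014811573786414677), np.float64(0.0014811573786407373)]) stop (array([ 0.4431, -0.289 ,  0.0097]), [np.float64(0.0011686443866187049), np.float64(0.001168644386618643)])
```

View pics/crop0.png

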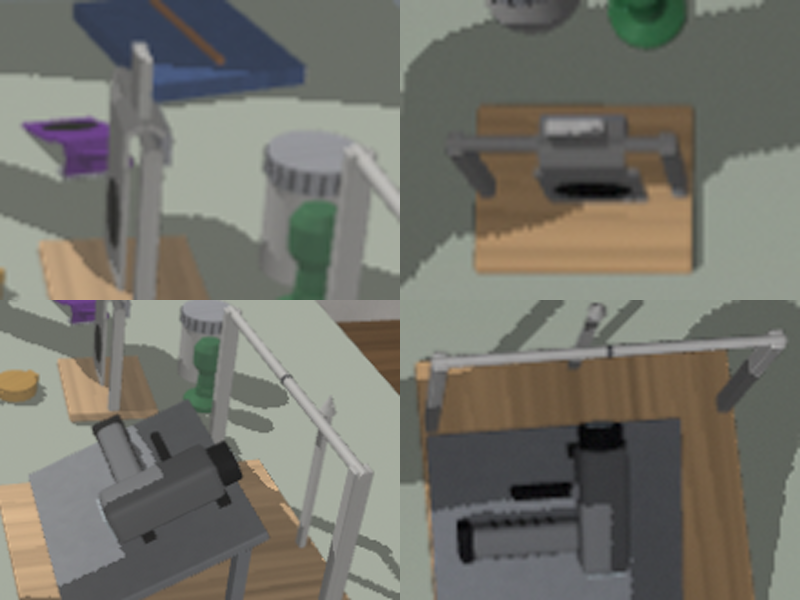

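The crop confirms it: the grey plate on the rack at top (259,192) has its black disc towards −x, the same way round as on the stand. Next I refine the bar lines, then move.

```bash
cat >> h.py <<'E'
def plan(P0,r0,P1,R1,n):
    """n equal world-line/slerp rows, tool frame: tx ty tz rx ry rz (rounded mm, mrad), with commanded end"""
    Rc=R.from_rotvec(r0); P=np.array(P0,float); Rs=Rc; d=(Rc.inv()*R1).as_rotvec()
    out=[]
    for i in range(1,n+1):
        Pt=np.array(P0)+(np.array(P1)-P0)*i/n; Rt=Rs*R.from_rotvec(d*i/n)
        sh=np.round(Rc.inv().apply(Pt-P),4); tu=np.round((Rc.inv()*Rt).as_rotvec(),3)
        P=P+Rc.apply(sh); Rc=Rc*R.from_rotvec(tu); out.append(" ".join("%g"%v for v in [*sh,*tu]))
    print(";\n".join(out)); print("end",P.round(4),Rc.as_rotvec().round(3))
def down(yaw):  # tool z down, tool y at world yaw
    y=np.array([np.cos(yaw),np.sin(yaw),0]);z=np.array([0,0,-1.]); return R.from_matrix(np.c_[np.cross(y,z),y,z])
E
python3 - <<'E'
from h import *
np.set_printoptions(precision=4,suppress=True)
t=cv2.cvtColor(cv2.imread("pics/top0.png"),6).astype(float)
def line(n,im,cols,r0,r1,hw,z,sgn=1):
    pts=[]
    for c in cols:
        rm=r0+(r1-r0)*(c-cols[0])/(cols[-1]-cols[0]); rr=np.arange(int(rm-hw),int(rm+hw)+2)
        v=sgn*im[rr,c]; w=np.clip(v-np.percentile(v,60),0,None); 
        if w.sum()>0: pts.append(atz(n,(c,(w*rr).sum()/w.sum()),z))
    p=np.array(pts); k=np.polyfit(p[:,1],p[:,0],1); res=p[:,0]-np.polyval(k,p[:,1]); g=abs(res)<2*res.std()+1e-4
    k=np.polyfit(p[g,1],p[g,0],1); return k,np.std(p[g,0]-np.polyval(k,p[g,1]))
k,s=line("top",t,list(range(346,452)),151,145,4,.205); print("rail x=ky+c",k,s,"yaw deg",np.degrees(-np.arctan(k[0])),"x at mark",np.polyval(k,-.1754))
print("rack ends",atz("top",(229,195.7),.145),atz("top",(282,195.7),.145))
for c in(234,238,243,246,275,278): print(c,t[188:204,c].astype(int))
# tab top edges at z=.193
print("tab",atz("top",(258.7,191.7),.193),atz("top",(251.3,192),.193),atz("top",(266.3,191.5),.193))
E
```

```text
rail x=ky+c [-0.0479  0.649 ] 0.0012659754615307543 yaw deg 2.7399433557373105 x at mark 0.6573898163731843
rack ends [0.5647 0.2145 0.145 ] [0.5622 0.0906 0.145 ]
234 [87 85 84 87 89 88 86 96 91 80 68 63 63 62 62 63]
238 [95 91 86 90 93 90 87 95 93 82 84 94 93 92 91 89]
243 [94 90 88 88 93 89 86 94 91 82 84 94 93 92 91 93]
246 [95 93 88 89 91 89 86 95 93 84 84 92 92 91 90 92]
275 [94 97 96 91 86 84 84 95 96 89 89 94 88 85 85 82]
278 [94 96 96 90 86 85 85 94 96 89 89 94 87 85 84 86]
tab [0.562  0.1402 0.193 ] [0.5617 0.1569 0.193 ] [0.5622 0.1232 0.193 ]
```

```bash
python3 - <<'E'
from h import *
o=sensors.get_obs()
plan(o["eef_pos"],o["tool_rot"],[.564,.140,.25],down(-.02),18)
E
```

```text
-0.0272 -0.0187 -0 -0 -0 0.07;
-0.0284 -0.0168 -0 -0 -0 0.071;
-0.0296 -0.0147 -0 -0 -0 0.07;
-0.0305 -0.0126 -0 -0 -0 0.07;
-0.0313 -0.0104 -0 -0 -0 0.07;
-0.032 -0.0082 -0 -0 -0 0.071;
-0.0325 -0.006 -0 -0 -0 0.07;
-0.0328 -0.0036 -0 -0 -0 0.07;
-0.033 -0.0014 -0 -0 -0 0.071;
-0.033 0.001 -0 -0 -0 0.07;
-0.0328 0.0033 -0 -0 -0 0.07;
-0.0326 0.0056 -0 -0 -0 0.07;
-0.032 0.0079 -0 -0 -0 0.071;
-0.0314 0.0101 -0 -0 -0 0.07;
-0.0307 0.0123 -0 -0 -0 0.07;
-0.0297 0.0144 -0 -0 -0 0.07;
-0.0286 0.0164 -0 -0 -0 0.071;
-0.0274 0.0185 -0 -0 -0 0.07
end [0.564 0.14  0.25 ] [-2.244 -2.199  0.   ]
```

Request:
jog_arm:
  rows: "-0.027 -0.019 0 0 0 0.07 0.085; -0.028 -0.017 0 0 0 0.07 0.085; -0.030 -0.015 0 0 0 0.07 0.085; -0.0305 -0.0125 0 0 0 0.07 0.085; -0.031 -0.010 0 0 0 0.07 0.085; -0.032 -0.008 0 0 0 0.07 0.085; -0.0325 -0.006 0 0 0 0.07 0.085; -0.033 -0.0035 0 0 0 0.07 0.085; -0.033 -0.0015 0 0 0 0.07 0.085; -0.033 0.001 0 0 0 0.07 0.085; -0.033 0.0035 0 0 0 0.07 0.085; -0.0325 0.0055 0 0 0 0.07 0.085"

```text
time: 2.5
eef_pos: [0.4465, 0.2978, 0.2503]
tool_rot: [1.733, 2.62, 0.001]
ft_force: [0.3, 0.2, 1.2]
grip_width: 0.994
grasp_force: 0.0
```

Request:
jog_arm:
  rows: "-0.032 0.008 0 0 0 0.07 0.085; -0.031 0.010 0 0 0 0.07 0.085; -0.0305 0.0125 0 0 0 0.07 0.085; -0.030 0.0145 0 0 0 0.07 0.085; -0.0285 0.0165 0 0 0 0.07 0.085; -0.0275 0.0185 0 0 0 0.07 0.085; 0 0 0 0 0 0 0.085; 0 0 0 0 0 0 0.085"

```text
time: 3.3
eef_pos: [0.5656, 0.1403, 0.2499]
tool_rot: [-2.24, -2.203, 0.0]
ft_force: [0.2, 1.0, -0.2]
grip_width: 0.995
grasp_force: 0.0
```

```bash
python3 - <<'E'
from h import *
o=sensors.get_obs(); print(o["time"],o["eef_pos"],o["tool_rot"])
s=grab_frame("side");t=grab_frame("top")
c=lambda im,x,y,w,h:cv2.resize(im[y:y+h,x:x+w],(400,400),interpolation=cv2.INTER_CUBIC)
cv2.imwrite("pics/c1.png",np.hstack([c(s,270,130,120,120),c(t,205,150,100,100)]))
for n in("side","top"): print([(np.round(r["xy"],1).tolist(),round(r["conf"],2)) for r in place_of(n,"tab")])
plan(o["eef_pos"],o["tool_rot"],[.564,.140,.18],down(-.02),2)
E
```

```text
3.3 [0.56561292 0.14031697 0.24986632] [-2.23969449e+00 -2.20277492e+00  2.47464074e-04]
[([155.5, 448.4], 0.9), ([251.9, 234.1], 0.83), ([331.4, 227.7], 0.53)]
[([197.2, 203.3], 0.91), ([207.0, 280.2], 0.81), ([457.3, 334.7], 0.71)]
-0.0002 -0.0008 0.0349 -0 -0 0.002;
-0.0001 -0.0008 0.035 -0 -0 0.001
end [0.564 0.14  0.18 ] [-2.243 -2.199  0.   ]
```

View pics/c1.png

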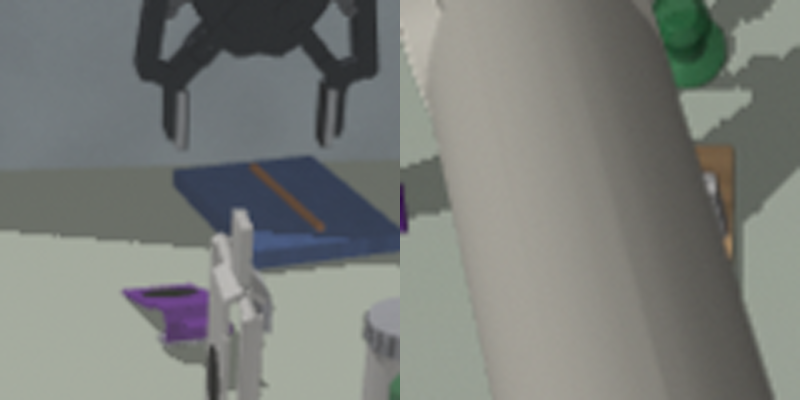

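Side crop: the open fingers stand above the tab, with finger middle about (347,167) and tab top about (342,194). I check the alignment by projection.

```bash
python3 - <<'E'
from h import *
print(proj("side",[[.5656,.1403,.25-.0],[.5656,.1403,.244],[.564,.140,.193],[.564,.14,.173],[.559,.14,.193]]).round(1))
E
```

```text
[[345.2 170.7]
 [345.1 173.4]
 [343.1 196.1]
 [342.6 204.7]
 [340.8 196.2]]
```

Request:
jog_arm:
  rows: "0 -0.001 0.035 0 0 0.002 0.085; 0 -0.001 0.035 0 0 0.001 0.085; 0 0 0 0 0 0 0.085; 0 0 0 0 0 0 0.02; 0 0 0 0 0 0 0.0; 0 0 0 0 0 0 0.0; 0 0 0 0 0 0 0.0; 0 0 0 0 0 0 0.0; 0 0 0 0 0 0 0.0; 0 0 0 0 0 0 0.0"

```text
time: 4.5
eef_pos: [0.5634, 0.1413, 0.1809]
tool_rot: [-2.241, -2.201, -0.001]
ft_force: [-2.8, -0.1, 5.7]
grip_width: 0.086
grasp_force: 58.7
```

Request:
jog_arm:
  rows: "0 0 -0.02 0 0 0 0; 0 0 -0.03 0 0 0 0; 0 0 -0.03 0 0 0 0; 0 0 -0.03 0 0 0 0; 0 0 0 0 0 0 0; 0 0 0 0 0 0 0"

```text
time: 5.1
eef_pos: [0.5634, 0.1411, 0.2901]
tool_rot: [2.241, 2.201, 0.001]
ft_force: [-0.4, 1.1, -1.8]
grip_width: 0.085
grasp_force: 58.7
```

```bash
python3 - <<'E'
from h import *
o=sensors.get_obs(); print(o["eef_pos"],o["ft_force"],o["grip_width"]); m=R.from_rotvec(o["tool_rot"]).as_matrix();print("yaw",np.arctan2(m[1,1],m[0,1]))
plan(o["eef_pos"],o["tool_rot"],[.625,-.108,.29],down(.048),8)
plan([.625,-.108,.29],down(.048).as_rotvec(),[.655,-.108,.29],down(.048),1)
E
```

```text
[0.56338376 0.14112165 0.29013226] [-0.36270014  1.14796145 -1.78532644] 0.084966112408229
yaw -0.018000914666906634
-0.031 0.0083 0 0 -0 -0.008;
-0.0311 0.008 0 0 -0 -0.009;
-0.0311 0.0077 0 0 -0 -0.008;
-0.0312 0.0075 0.0001 0 -0 -0.008;
-0.0312 0.0072 -0 0 -0 -0.008;
-0.0313 0.007 -0 0.001 -0 -0.009;
-0.0314 0.0067 -0 -0 -0 -0.008;
-0.0314 0.0065 -0 -0 -0 -0.008
end [ 0.625 -0.108  0.29 ] [-2.167 -2.274  0.   ]
-0.0014 0.03 0 0 0 0
end [ 0.655 -0.108  0.29 ] [2.167 2.274 0.   ]
```

Request:
jog_arm:
  rows: "-0.031 0.008 0 0 0 -0.008 0; -0.031 0.008 0 0 0 -0.008 0; -0.031 0.008 0 0 0 -0.008 0; -0.031 0.0075 0 0 0 -0.009 0; -0.031 0.007 0 0 0 -0.008 0; -0.031 0.007 0 0 0 -0.008 0; -0.031 0.007 0 0 0 -0.008 0; -0.031 0.0065 0 0 0 -0.009 0; 0 0.015 0 0 0 0 0; 0 0.015 0 0 0 0 0; 0 0 0 0 0 0 0; 0 0 0 0 0 0 0"

```text
time: 6.3
eef_pos: [0.6537, -0.1045, 0.2876]
tool_rot: [-2.165, -2.272, 0.004]
ft_force: [-0.1, -0.5, -1.9]
grip_width: 0.076
grasp_force: 62.7
```

```bash
python3 - <<'E'
from h import *
np.set_printoptions(precision=4,suppress=True)
o=sensors.get_obs(); print(o["eef_pos"],o["tool_rot"])
s=grab_frame("side"); grab_frame("top")
cv2.imwrite("pics/c2.png",cv2.resize(s[130:370,320:520],(640,768))[:600])
for n in("side","top"):
  for t in("tab","plate","rail_mark","target"): print(n,t,[(np.round(r["xy"],1).tolist(),round(r["conf"],2)) for r in place_of(n,t)])
p=o["eef_pos"]; print(proj("side",[p,p-[0,0,.036],[.655,-.108,.205]]))
E
```

```text
[ 0.6537 -0.1045  0.2876] [-2.1648 -2.2721  0.0041]
side tab [([252.6, 236.7], 0.84), ([329.7, 228.0], 0.82), ([426.1, 202.0], 0.73), ([155.8, 445.6], 0.58)]
side plate [([171.5, 437.3], 0.91), ([246.5, 235.5], 0.89), ([328.1, 223.9], 0.8), ([390.9, 257.7], 0.57), ([428.3, 218.3], 0.55)]
side rail_mark [([436.2, 261.7], 0.67), ([354.3, 306.2], 0.33)]
side target [([230.7, 229.0], 0.87), ([410.0, 252.6], 0.77), ([322.9, 218.5], 0.66), ([210.0, 414.6], 0.64)]
top tab [([455.2, 336.0], 0.9), ([196.1, 203.2], 0.76), ([207.9, 278.3], 0.74)]
top plate [([187.5, 210.4], 0.97), ([200.9, 291.6], 0.74), ([451.4, 331.0], 0.65), ([247.0, 153.1], 0.32)]
top rail_mark []
top target [([432.4, 308.7], 0.76), ([162.9, 209.2], 0.67), ([274.5, 161.6], 0.25)]
[[428.0765 198.7471]
 [425.1835 218.6855]
 [422.9661 244.2214]]
```

View pics/c2.png

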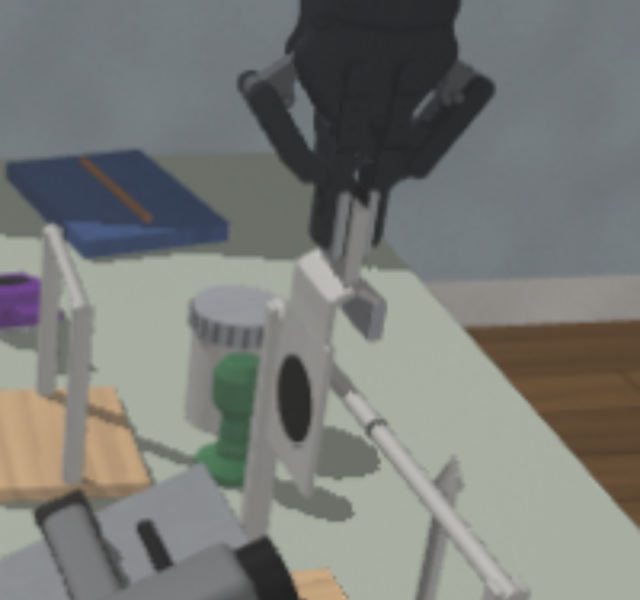

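Side crop: the hook is over the rail (V at about (429,220) full-frame, rail beneath at about (425,245)), disc facing the thermometer. Lowering.

Request:
jog_arm:
  rows: "0 0.001 0.02 0 0 0 0; 0 0 0.015 0 0 0 0; 0 0 0.005 0 0 0 0; 0 0 0 0 0 0 0; 0 0 0 0 0 0 0"

```text
time: 7.3
eef_pos: [0.6562, -0.1048, 0.2503]
tool_rot: [2.167, 2.274, 0.0]
ft_force: [-0.4, -0.3, -1.7]
grip_width: 0.082
grasp_force: 62.6
```

Request:
jog_arm:
  rows: "0 0 0.005 0 0 0 0; 0 0 0.002 0 0 0 0; 0 0 0.001 0 0 0 0; 0 0 0 0 0 0 0; 0 0 0 0 0 0 0"

```text
time: 7.8
eef_pos: [0.6562, -0.1048, 0.2435]
tool_rot: [2.167, 2.273, 0.001]
ft_force: [-2.1, 0.3, 5.5]
grip_width: 0.079
grasp_force: 63.8
```

Request:
jog_arm:
  rows: "0 0 -0.0005 0 0 0 0; -0.004 0 0 0 0 0 0; -0.008 0 0 0 0 0 0; -0.008 0 0 0 0 0 0; -0.008 0 0 0 0 0 0; -0.008 0 0 0 0 0 0; -0.008 0 0 0 0 0 0; -0.008 0 0 0 0 0 0; -0.008 0 0 0 0 0 0; -0.005 0 0 0 0 0 0; 0 0 0 0 0 0 0; 0 0 0 0 0 0 0"

```text
time: 9.0
eef_pos: [0.6586, -0.1697, 0.2428]
tool_rot: [-2.167, -2.273, 0.001]
ft_force: [-4.5, 0.8, 5.1]
grip_width: 0.086
grasp_force: 63.8
```

```bash
python3 - <<'E'
from h import *
np.set_printoptions(precision=4,suppress=True)
o=sensors.get_obs(); print(o["eef_pos"],o["ft_force"])
s=grab_frame("side"); t=grab_frame("top")
cv2.imwrite("pics/c3.png",np.hstack([cv2.resize(s[180:300,370:490],(400,400),interpolation=2),cv2.resize(t[90:190,345:445],(400,400),interpolation=2)]))
for n in("side","top"):
  for q in("tab","plate","rail_mark","target"): print(n,q,[(np.round(r["xy"],1).tolist(),round(r["conf"],2)) for r in place_of(n,q)])
E
```

```text
[ 0.6586 -0.1697  0.2428] [-4.4568  0.8291  5.0689]
side tab [([155.3, 448.2], 0.93), ([442.7, 247.4], 0.83), ([253.1, 235.4], 0.82)]
side plate [([244.6, 236.4], 0.92), ([438.5, 260.7], 0.77), ([330.9, 225.6], 0.72), ([173.6, 440.1], 0.58)]
side rail_mark [([437.1, 259.9], 0.91)]
side target [([212.0, 413.6], 0.96), ([228.7, 227.0], 0.94), ([420.1, 297.1], 0.66), ([320.0, 219.7], 0.59)]
top tab [([206.2, 282.7], 0.93), ([195.8, 202.9], 0.77), ([399.2, 140.8], 0.66), ([454.9, 334.8], 0.6)]
top plate [([452.3, 329.4], 0.93), ([187.7, 210.0], 0.85), ([199.2, 291.5], 0.83), ([257.6, 251.0], 0.5)]
top rail_mark []
top target [([178.9, 303.2], 0.69), ([162.4, 208.1], 0.68), ([432.3, 307.6], 0.58), ([389.4, 162.5], 0.47)]
```

View pics/c3.png

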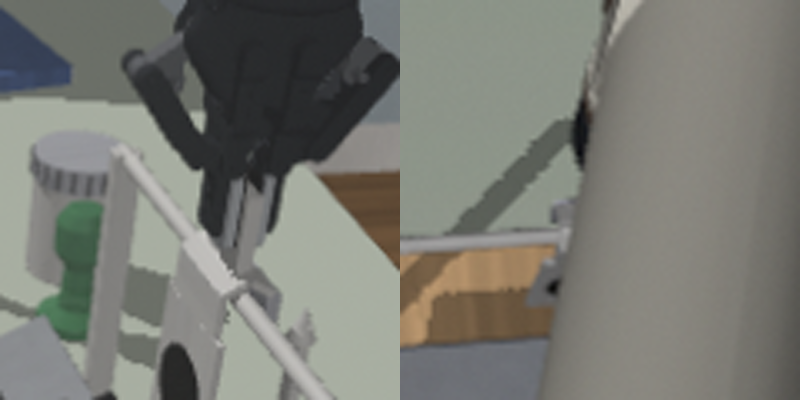

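```bash
python3 - <<'E'
from h import *
np.set_printoptions(precision=4,suppress=True,linewidth=150)
for n,p0,c in(("side","pics/side0.png",0),("top","pics/top0.png",0)):
    im=cv2.cvtColor(cv2.imread(p0),6).astype(np.float32)
    ys=np.arange(-.205,-.145,.001); P=np.c_[.649-.0479*ys+.0008,ys,ys*0+.205]; 
    best=None
    for dx in np.arange(-.004,.0045,.001):
        uv=proj(n,P+[dx,0,0]).astype(np.float32); v=cv2.remap(im,uv[:,:1].copy(),uv[:,1:].copy(),1)[:,0]
        if best is None or v.mean()>best[0]: best=(v.mean(),dx,v)
    v=best[2]; w=np.clip(np.median(v)-25-v,0,None); print(n,best[1],"mark y",(w*ys).sum()/w.sum()); print(v.astype(int))
o=sensors.get_obs(); s=cv2.cvtColor(grab_frame("side"),6).astype(np.float32)
# hook ridge profile
ys=np.arange(-.24,-.10,.002)
for z,dx in((.205,0),(.21,0),(.205,-.014)):
    uv=proj("side",np.c_[.650-.0479*ys+dx,ys,ys*0+z]).astype(np.float32); print(z,dx,cv2.remap(s,uv[:,:1].copy(),uv[:,1:].copy(),1)[:,0].astype(int))
# target disc centroid from mask
for r in trace("side","target"):
    print(r["conf"],r["box"]); 
    b=r["box"]
    if 390<b[0]<450: yy,xx=np.nonzero(r["mask"]); print("c",xx.mean(),yy.mean())
for y in(-.165,-.17,-.175): print(y,proj("side",[[.649-.0479*y-.013,y,.137]]))
E
```

```text
side -0.001 mark y -0.16765631517658508
[183 183 183 184 184 184 184 184 184 183 183 184 183 182 183 183 183 183 184 184 184 185 185 185 185 184 184 184 183 183 183 180 175 171 160 138 114
 101 105 123 146 165 179 186 184 183 184 184 184 184 185 185 185 185 185 185 185 184 184 185]
top -0.002 mark y -0.1768063799012848
[156 157 157 157 157 158 158 157 157 158 157 157 157 157 156 156 156 156 156 156 155 155 154 153 148 132 116  97  79  86 109 129 143 156 156 156 156
 155 155 155 155 156 157 157 158 158 158 158 159 158 158 159 159 159 159 158 158 158 158 158]
0.205 0 [186 186 186 186 185 185 187 185 185 185 185 186 185 187 185 186 185 185 185 186 186 185 185 185 185 179 155 129 126 143 172 189 189 187 189 190 190
 190 189 190 190 190 190 190 189 190 189 190 190 189 189 189 189 189 189 186 185 185 185 185 185 186 186 186 186 186 186 185 186 186]
0.21 0 [151 149 139 139 143 154 163 163 161 159 144 140 140 138 139 140 144 132 131 129 128 124 114 123 114 126 140 161 174 149 140 129 130 172 136 112 142
 142 137 134 151 182 179 180 174 174 173 179 182 189 195 195 190 180 163 154 154 160 161 165 164 169 171 172 170 164 162 160 164 163]
0.205 -0.014 [171 171 171 171 171 171 170 171 171 171 171 171 171 171 171 171 165 153 114 120 123 126 129 134 136 137 137 137 137 138 138 137 138 138 138 138 138
 139 139 139 139 139 138 139 139 140 141 148 159 165 169 170 170 170 170 170 170 170 170 170 170 170 170 170 170 170 170 170 170 170]
0.8 [307.0, 215.8, 25.8, 19.1]
0.76 [137.6, 395.4, 107.1, 64.5]
0.66 [410.9, 234.9, 37.2, 93.0]
c 429.7314022383147 281.6010533245556
0.56 [211.9, 222.9, 51.4, 23.8]
-0.165 [[422.3932 296.3949]]
-0.17 [[423.5087 298.0826]]
-0.175 [[424.6355 299.7879]]
```

Side crop: the hook covers the mark. The top camera puts the mark at y ≈ −0.1755 and the plate at ≈ −0.171, so I slide another 4.5 mm, release and retreat upward.

Request:
jog_arm:
  rows: "-0.0025 -0.0005 0 0 0 0 0; -0.002 -0.0005 0 0 0 0 0; 0 0 0 0 0 0 0; 0 0 0 0 0 0 0"

```text
time: 10.0
eef_pos: [0.6583, -0.1738, 0.2426]
tool_rot: [-2.167, -2.274, -0.0]
ft_force: [-3.2, 3.3, 3.9]
grip_width: 0.08
grasp_force: 63.6
```

Request:
jog_arm:
  rows: "0 0 0 0 0 0 0.02; 0 0 0 0 0 0 0.02; 0 0 0 0 0 0 0.04; 0 0 0 0 0 0 0.04; 0 0 -0.01 0 0 0 0.04; 0 0 -0.03 0 0 0 0.04; 0 0 -0.04 0 0 0 0.06; 0 0 -0.04 0 0 0 0.085; 0 0 0 0 0 0 0.085"

```text
time: 10.9
eef_pos: [0.6612, -0.1753, 0.3711]
tool_rot: [2.16, 2.266, 0.01]
ft_force: [0.5, -0.7, 0.5]
grip_width: 0.949
grasp_force: 0.0
```

```bash
cat >> h.py <<'E'
def tilted(yaw):  # thermometer-square: tool z = -(board normal), tool y = up-slope x
    b=R.from_euler("z",yaw)*R.from_euler("y",-25,degrees=True); m=b.as_matrix()
    return R.from_matrix(np.c_[np.cross(m[:,0],-m[:,2]),m[:,0],-m[:,2]])
E
python3 - <<'E'
from h import *
o=sensors.get_obs(); plan(o["eef_pos"],o["tool_rot"],[.46,.10,.33],tilted(.048),9)
E
```

```text
0.0316 -0.0209 0.0042 -0.047 0 0;
0.0317 -0.0211 0.0032 -0.047 0.001 0;
0.0316 -0.0212 0.0022 -0.047 0 0;
0.0316 -0.0214 0.0013 -0.047 0.001 0;
0.0317 -0.0213 0.0002 -0.047 -0 0;
0.0316 -0.0213 -0.0007 -0.047 0 0;
0.0317 -0.0213 -0.0017 -0.048 0.001 0;
0.0316 -0.0212 -0.0027 -0.047 0 0.001;
0.0316 -0.021 -0.0038 -0.047 0.001 -0
end [0.46 0.1  0.33] [1.936 2.031 0.451]
```

Request:
jog_arm:
  rows: "0.0316 -0.021 0.004 -0.048 0 0 0.085; 0.0316 -0.021 0.003 -0.048 0 0 0.085; 0.0316 -0.021 0.002 -0.048 0 0 0.085; 0.0316 -0.021 0.001 -0.048 0 0 0.085; 0.0316 -0.021 0 -0.048 0 0 0.085; 0.0316 -0.021 -0.001 -0.048 0 0 0.085; 0.0316 -0.021 -0.002 -0.048 0 0 0.085; 0.0316 -0.021 -0.003 -0.05 0 0 0.085; 0.0316 -0.021 -0.004 -0.05 0 0 0.085; 0 0 0 0 0 0 0.085; 0 0 0 0 0 0 0.085"

```text
time: 12.0
eef_pos: [0.4576, 0.1014, 0.3269]
tool_rot: [1.933, 2.033, 0.451]
ft_force: [0.4, -0.0, 0.9]
grip_width: 0.996
grasp_force: 0.0
```

```bash
python3 - <<'E'
from h import *
np.set_printoptions(precision=4,suppress=True)
o=sensors.get_obs(); print(o["eef_pos"],(tilted(.048).inv()*R.from_rotvec(o["tool_rot"])).as_rotvec())
s=grab_frame("side"); t=grab_frame("top")
cv2.imwrite("pics/c4.png",np.hstack([cv2.resize(s[210:330,370:490],(400,400),interpolation=2),cv2.resize(t[120:220,345:445],(400,400),interpolation=2)]))
for n in("side","top"):
  for q in("tab","squeeze","trigger_pad","thermometer","target"): print(n,q,[(np.round(r["xy"],1).tolist(),round(r["conf"],2)) for r in place_of(n,q)])
E
```

```text
[0.4576 0.1014 0.3269] [-0.0012  0.0006 -0.0021]
side tab [([443.1, 250.3], 0.92), ([329.1, 229.6], 0.82), ([156.4, 448.4], 0.64), ([250.5, 235.3], 0.57)]
side squeeze [([350.3, 308.6], 0.88)]
side trigger_pad [([371.2, 298.7], 0.64)]
side thermometer [([381.7, 328.5], 0.71)]
side target [([226.1, 229.3], 0.8), ([322.6, 218.3], 0.7), ([417.0, 296.2], 0.68), ([288.8, 269.5], 0.65), ([210.1, 415.2], 0.6)]
top tab [([207.6, 278.9], 0.97), ([197.2, 201.0], 0.87), ([399.6, 140.0], 0.79), ([248.7, 153.2], 0.61), ([454.5, 333.5], 0.56)]
top squeeze [([251.2, 155.7], 0.74), ([369.6, 206.7], 0.55)]
top trigger_pad [([366.9, 197.2], 0.67), ([399.4, 140.3], 0.23)]
top thermometer [([393.8, 193.6], 0.69)]
top target [([393.3, 164.6], 0.97), ([429.9, 309.5], 0.91), ([177.9, 303.5], 0.87), ([162.7, 207.8], 0.66)]
```

View pics/c4.png

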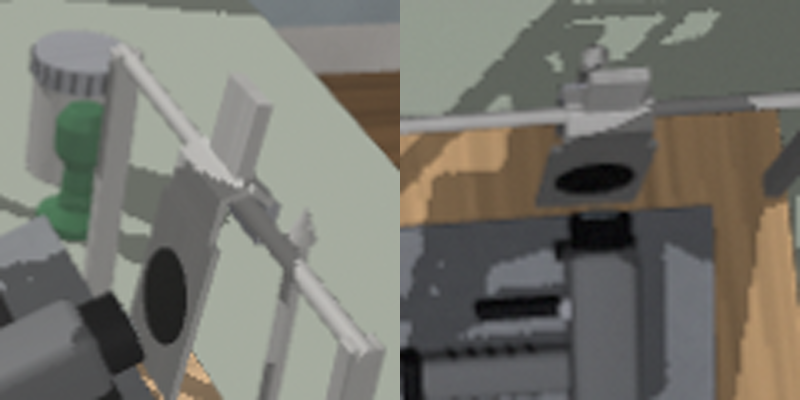

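Top crop: plate hangs on the rail, disc facing the thermometer (disc at top (393.6,164.5), tab top ≈ (400.4,138)). Computing the centring error.

```bash
python3 - <<'E'
from h import *
np.set_printoptions(precision=4,suppress=True)
t0=cv2.cvtColor(cv2.imread("pics/top0.png"),6).astype(float)
d=np.array([t0[142:152,c].min() for c in range(388,410)]);print(d.astype(int))
t=grab_frame("top"); g=cv2.cvtColor(t,6).astype(float)
uv=proj("top",[[.657,-.1755,.21],[.658,-.1755,.2531]]); print("expect mark,tabtop",uv)
m=(t.max(2)<45); n,l,st,c=cv2.connectedComponentsWithStats(m[155:175,380:410].astype(np.uint8)); print(st[1:],c[1:]+[380,155])
mark=atz("top",(398.3,146.5),.21)
print("mark",mark)
for r in (137,139,141): print(r,g[r,388:412].astype(int))
for r in (150,153,): print(r,g[r,375:412].astype(int))
for cc in c[1:]+[380,155]: print("disc",atz("top",cc,.137))
print("tabtop",atz("top",(400.4,138),.253),"tab net",atz("top",(399.6,140),.236),"tri tab",tri((443.1,250.3),(399.6,140.)))
print("tri target",tri((417,296.2),(393.3,164.6)))
print("squeeze",tri((350.3,308.6),(369.6,206.7)),"pad",tri((371.2,298.7),(366.9,197.2)),"th",tri((381.7,328.5),(393.8,193.6)))
E
```

```text
[ 92  91  93  93  95  96  96  93  91  81  53  82  91  94  96  93  88  82
  84  92  98 101]
expect mark,tabtop [[397.8178 146.523 ]
 [400.7718 140.1855]]
[[  4   6  20   8 116]
 [  7  18   4   2   6]
 [ 17  18   6   2   9]] [[393.25   164.2931]
 [388.5    173.6667]
 [399.6667 173.6667]]
mark [ 0.657  -0.1766  0.21  ]
137 [ 98  88  89  98  97  98 109 123 125 124 124 131 136 139 148 150 150 151
 144 115  99  99  98  98]
139 [ 98  82  65  73 113 143 149 150 148 145 146 146 145 149 153 151 148 150
 152 122  98  98  97  98]
141 [124 117 123 120 110 114 112 112 112 113 112 110 112 114 114 114 113 114
 110 101  98  98  98  98]
150 [149 148 145 142 140 141 138 136 136 132 129 138 154 162 162 162 162 162
 163 162 162 162 162 161 157 154 128  99  99  99  99  99  99 101 104 101
  95]
153 [ 91  93  95  95  94  89  90  90  83  71  73 112 146 152 144 137 136 131
 108  82  82  81  79  78  77  74  71  71  72  71  70  71  72  90 103 104
  95]
disc [ 0.6357 -0.1747  0.137 ]
disc [ 0.6129 -0.1623  0.137 ]
disc [ 0.6125 -0.1891  0.137 ]
tabtop [ 0.663  -0.1749  0.253 ] tab net [ 0.6639 -0.1758  0.236 ] tri tab (array([ 0.6633, -0.1761,  0.2309]), [np.float64(0.0021861552936754823), np.float64(0.0021861552936755986)])
tri target (array([ 0.6318, -0.1734,  0.1442]), [np.float64(0.0010780743589060384), np.float64(0.0010780743589073674)])
squeeze (array([ 0.5381, -0.1191,  0.0882]), [np.float64(0.004976490642356049), np.float64(0.004976490642356106)]) pad (array([ 0.5678, -0.1131,  0.1014]), [np.float64(0.0035842114487301784), np.float64(0.003584211448730685)]) th (array([ 0.5746, -0.1805,  0.0876]), [np.float64(0.00030739271059562724), np.float64(0.0003073927105946801)])
```

```bash
python3 - <<'E'
from h import *
def draw(n,im,x0,y0,w,h,o,yaw):
    s=400/w*1.0; big=cv2.resize(im[y0:y0+h,x0:x0+w],(400,int(h*400/w)),interpolation=2)
    b=R.from_euler("z",yaw)*R.from_euler("y",-25,degrees=True)
    for (X,Y,Z),col in ((((-68,61),(-21,21),(0,44)),(0,255,255)),(((-48,-20),(20,124),(6,36)),(0,255,0)),(((0,10),(22,77),(14,38)),(0,0,255)),(((-135,55),(-75,145),(0,0)),(255,100,0))):
        c=np.array([[x,y,z] for x in X for y in Y for z in Z])/1000.; u=((proj(n,b.apply(c)+o)-[x0,y0]+.5)*s).astype(int)
        for i in range(8):
            for k in(1,2,4):
                if not i&k: cv2.line(big,tuple(map(int,u[i])),tuple(map(int,u[i|k])),col,1)
    return big
s=cv2.imread("pics/side0.png");t=cv2.imread("pics/top0.png"); o=np.array([.573,-.183,.080])
cv2.imwrite("pics/ov1.png",np.hstack([draw("side",s,285,265,150,150,o,.048),draw("top",t,325,155,120,120,o,.048)]))
E
```

```text
(no output)
```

View pics/ov1.png

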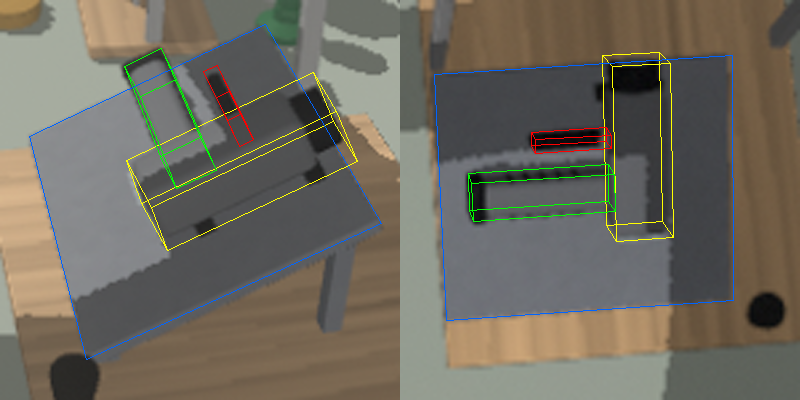

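The overlay matches both views: grip, trigger and board edges lie on the wireframe to about 1 px, so thermometer pose ≈ (0.573, −0.183, 0.080), yaw 0.048.

```bash
python3 - <<'E'
from h import *
o=sensors.get_obs(); b=R.from_euler("z",.048)*R.from_euler("y",-25,degrees=True); O=np.array([.573,-.183,.080])
S=O+b.apply([-.024,.066,.026]); H=O+b.apply([-.024,.066,.126]); print(S,H)
plan(o["eef_pos"],o["tool_rot"],H,tilted(.048),8)
E
```

```text
[ 0.53713146 -0.11864691  0.09342116] [ 0.49491831 -0.1206747   0.18405194]
-0.0279 -0.0045 0.0175 -0 0 -0;
-0.0278 -0.0045 0.0175 -0 0 -0;
-0.0279 -0.0045 0.0174 -0 0 -0;
-0.0279 -0.0045 0.0175 -0 0 -0;
-0.0279 -0.0045 0.0175 -0 0 -0;
-0.0278 -0.0045 0.0175 -0 0 -0;
-0.0279 -0.0045 0.0174 -0 0 -0;
-0.0279 -0.0046 0.0175 -0.001 0 -0
end [ 0.4949 -0.1207  0.184 ] [1.936 2.031 0.451]
```

Request:
jog_arm:
  rows: "-0.028 -0.0045 0.0175 0 0 0 0.085; -0.028 -0.0045 0.0175 0 0 0 0.085; -0.028 -0.0045 0.0175 0 0 0 0.085; -0.028 -0.0045 0.0175 0 0 0 0.085; -0.028 -0.0045 0.0175 0 0 0 0.085; -0.028 -0.0045 0.0175 0 0 0 0.085; -0.0275 -0.0045 0.0175 0 0 0 0.085; -0.0275 -0.0045 0.0175 0 0 0 0.085; 0 0 0.02 0 0 0 0.085; 0 0 0.02 0 0 0 0.085; 0 0 0 0 0 0 0.085; 0 0 0 0 0 0 0.085"

```text
time: 13.85
eef_pos: [0.5115, -0.1195, 0.1477]
tool_rot: [1.937, 2.032, 0.449]
ft_force: [-0.2, 0.4, -0.3]
grip_width: 0.997
grasp_force: 0.0
```

```bash
python3 - <<'E'
from h import *
np.set_printoptions(precision=4,suppress=True)
o=sensors.get_obs(); b=R.from_euler("z",.048)*R.from_euler("y",-25,degrees=True); O=np.array([.573,-.183,.080])
print("TCP in thermometer frame",b.inv().apply(o["eef_pos"]-O),(tilted(.048).inv()*R.from_rotvec(o["tool_rot"])).as_rotvec(),o["ft_force"])
s=grab_frame("side"); t=grab_frame("top")
cv2.imwrite("pics/c5.png",np.hstack([cv2.resize(s[230:380,285:435],(400,400),interpolation=2),cv2.resize(t[120:240,325:445],(400,400),interpolation=2)]))
E
```

```text
TCP in thermometer frame [-0.0243  0.0664  0.086 ] [0.0016 0.0003 0.0002] [-0.1635  0.4166 -0.3008]
```

View pics/c5.png

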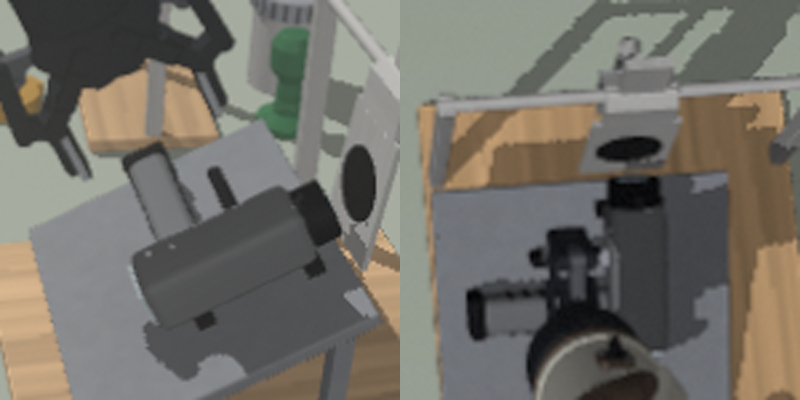

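Fingers straddle grip and trigger, and the plate hangs clear with the hook middle at top ≈ (397.8,150), on the mark (398). Descending.

Request:
jog_arm:
  rows: "0 0 0.025 0 0 0 0.085; 0 0 0.02 0 0 0 0.085; 0 0 0.01 0 0 0 0.085; 0 0 0.005 0 0 0 0.085; 0 0 0 0 0 0 0.085; 0 0 0 0 0 0 0.085"

```text
time: 14.55
eef_pos: [0.5376, -0.118, 0.0945]
tool_rot: [1.934, 2.031, 0.451]
ft_force: [0.1, -0.4, -0.7]
grip_width: 0.994
grasp_force: 0.0
```

Request:
jog_arm:
  rows: "0 0 0 0 0 0 0.065; 0 0 0 0 0 0 0.065; 0 0 0 0 0 0 0.058; 0 0 0 0 0 0 0.058; 0 0 0 0 0 0 0.058; 0 0 0 0 0 0 0.058"

```text
time: 15.15
eef_pos: [0.5381, -0.1183, 0.0943]
tool_rot: [1.935, 2.031, 0.451]
ft_force: [3.1, 0.3, 5.2]
grip_width: 0.685
grasp_force: 2.3
```

Request:
jog_arm:
  rows: "0 0 0 0 0 0 0.054; 0 0 0 0 0 0 0.054; 0 0 0 0 0 0 0.051; 0 0 0 0 0 0 0.051; 0 0 0 0 0 0 0.051"

```text
time: 15.65
eef_pos: [0.5373, -0.1182, 0.0938]
tool_rot: [1.936, 2.031, 0.45]
ft_force: [0.0, 1.5, 6.2]
grip_width: 0.6
grasp_force: 4.7
```

Request:
jog_arm:
  rows: "0 0 -0.002 0 0 0 0.048; 0 0 0 0 0 0 0.048; 0 0 0 0 0 0 0.045; 0 0 0 0 0 0 0.045; 0 0 0 0 0 0 0.045"

```text
time: 16.15
eef_pos: [0.5345, -0.1183, 0.0945]
tool_rot: [1.938, 2.033, 0.448]
ft_force: [-4.8, -0.3, 4.6]
grip_width: 0.536
grasp_force: 36.5
```

Request:
jog_arm:
  rows: "0 0 0 0 0 0 0.04; 0 0 0 0 0 0 0.04; 0 0 0 0 0 0 0.04; 0 0 0 0 0 0 0.04; 0 0 0 0 0 0 0.04; 0 0 0 0 0 0 0.04; 0 0 0 0 0 0 0.04; 0 0 0 0 0 0 0.04; 0 0 0 0 0 0 0.04"

```text
time: 17.05
eef_pos: [0.5341, -0.1183, 0.0945]
tool_rot: [1.938, 2.033, 0.448]
ft_force: [-7.0, 0.1, 8.5]
grip_width: 0.524
grasp_force: 56.4
```

```bash
python3 - <<'E'
from h import *
np.set_printoptions(precision=4,suppress=True)
o=sensors.get_obs(); b=R.from_euler("z",.048)*R.from_euler("y",-25,degrees=True); O=np.array([.573,-.183,.080])
print("TCP in thermometer frame",b.inv().apply(o["eef_pos"]-O),b.inv().apply(o["ft_force"]),o["grip_width"]*85.4,o["grasp_force"])
E
```

```text
TCP in thermometer frame [-0.0262  0.0664  0.0282] [-2.7668  0.4241 10.6237] 44.71426545344543 56.439791880548
```

Request:
jog_arm:
  rows: "0 0 0 0 0 0 0.07; 0 0 0 0 0 0 0.085; 0 0 0 0 0 0 0.085; 0 0 0 0 0 0 0.085; 0 0 -0.015 0 0 0 0.085; 0 0 -0.03 0 0 0 0.085; 0 0 -0.04 0 0 0 0.085; 0 0 -0.04 0 0 0 0.085; 0.04 0 -0.02 0 0 0 0.085; 0.05 0 0 0 0 0 0.085; 0.05 0 0 0 0 0 0.085; 0 0 0 0 0 0 0.085"

```text
time: 18.25
eef_pos: [0.4761, -0.0222, 0.2128]
tool_rot: [1.935, 2.045, 0.447]
ft_force: [0.2, -0.9, 0.3]
grip_width: 0.993
grasp_force: 0.0
```

```bash
python3 - <<'E'
from h import *
np.set_printoptions(precision=4,suppress=True)
o=sensors.get_obs(); print(o["time"],o["eef_pos"],o["ft_force"])
s=grab_frame("side"); t=grab_frame("top")
cv2.imwrite("pics/c6.png",np.hstack([cv2.resize(s[230:430,285:485],(400,400),interpolation=2),cv2.resize(t[130:230,345:445],(400,400),interpolation=2)]))
E
```

```text
18.25 [ 0.4761 -0.0222  0.2128] [ 0.2074 -0.9212  0.2704]
```

View pics/c6.png

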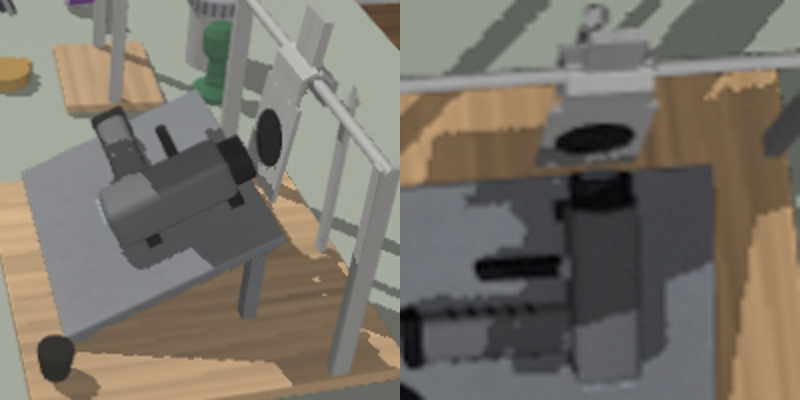

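The plate hangs with its hook middle at top ≈ (398,151), on the mark. The trigger is back at its released position (top ≈ (374,197)), and the bystanders still in view are unmoved. Handing in.

```bash
python3 -c "
from plant import order
print(order.finish_job())"
```

```text
the job is handed in; nothing more can be done
None
```

The job is handed in: the plate hangs within about 2 mm of the mark by camera, disc facing the thermometer, and the trigger was clamped at 56 N for about a second, then sprang back, all by 18.3 s.

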